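# Take the dry-fitted model tug apart for painting

## Task

The dry-fit of the model tug is finished: take it apart from the top down, one piece at a time, for painting. Stand the wheelhouse in the middle of the square-topped painting handle and the funnel in the middle of the round-topped one, then lay the deckhouse lengthwise on the middle of the cork-faced block, and last set the hull centrally on the turntable. Every piece stays upright and is set down rather than dropped, and the two paint jars are left alone.

Things in the scene. Friction and masses are not known exactly. Their poses are not given: they have to be found in the camera images.
- hull: Flat-bottomed mid-grey plastic tug hull, 150 x 56 x 26 mm (x, y, z), 130-220 g. Origin: middle of underside; z up, x to the pointed bow (stern round). Sides upright and parallel from x = -47 to +25 mm. Deck 22 mm above the origin, edged by a bulwark 4 mm high, 2.5 mm thick. Stands on a green mat 3 mm thick; the pieces of the stack just rest on one another, nothing is glued.
- deckhouse: Long low deckhouse of pale grey plastic, 84 x 38 x 26 mm (x, y, z), flat sides (front corners rounded), flat roof, about 70 g. Origin: middle of underside, z up, x forward. Rests loose on the hull's deck, its middle 8 mm aft of the hull's, in line with it, about 6 mm from each bulwark. It carries wheelhouse and funnel.
- wheelhouse: Small box-shaped wheelhouse of pale grey plastic with dark windows, 34 x 32 x 28 mm (x, y, z), flat sides, about 40 g; two studs up to 6 mm high on the roof. Origin: middle of its underside, z up, x forward. It rests loose on the deckhouse roof, its middle 16 mm forward of the deckhouse's.
- funnel: Round funnel of pale grey plastic, 24 mm diameter, 36 mm high, with a foot flange of 29 mm diameter and 2 mm thick, black mouth on top, about 30 g. Origin: middle of its underside, z up along its axis. It rests loose on the deckhouse roof, its axis 24 mm aft of the deckhouse's middle (11 mm gap to the wheelhouse).
- handle_square: Painting handle with a square top: black waisted grip on a round foot, carrying a 50 x 50 mm plate faced with cork. Fixed. Origin: middle of its foot on the table; the top face is 70 mm above it; x and y along the plate's sides. Place of the wheelhouse.
- handle_round: Painting handle with a round top: the same black grip, carrying a disc of 48 mm diameter faced with cork. Fixed. Origin: middle of its foot on the table; the top face is 70 mm above it. Place of the funnel.
- block: Rectangular wooden block faced with cork, 110 x 64 mm (x, y) and 38 mm high. Fixed. Origin: middle of its underside on the table; the top face is 38 mm above it; x along its length. Place of the deckhouse, lengthwise.
- turntable: Black turntable: round foot and a flat round platter of 120 mm diameter. Fixed to the table; the platter turns stiffly. Origin: middle of its foot on the table; the platter's top face is 40 mm above it. Place of the hull, at any heading; the hull overhangs it by 15 mm at both ends.
- jar_a: Round paint jar with a black cap, 45 mm diameter, 47 mm high, standing loose among the things. Origin: middle of its underside. To be left alone.
- jar_b: Round paint jar with a white cap, 45 mm diameter, 47 mm high, standing loose among the things. Origin: middle of its underside. To be left alone.

How it is judged:
On the way, in this order (a step that is already met when the one before it is completed fails the run):
1. the wheelhouse stands on the square-topped handle and the funnel on the round-topped one (in either order) (horizontal distance between wheelhouse and handle_square below 0.01 m and z of wheelhouse in the frame of handle_square between 0.066 and 0.075 m and angle between each of wheelhouse, funnel's own z axis and vertical below 0.12 rad and linear speed of each of wheelhouse, funnel below 0.03 m/s and horizontal distance between funnel and handle_round below 0.008 m and z of funnel in the frame of handle_round between 0.066 and 0.075 m), for 0.2 s.
2. then the deckhouse lies lengthwise on the cork-faced block (horizontal distance between deckhouse and block below 0.012 m and z of deckhouse in the frame of block between 0.034 and 0.043 m and angle between deckhouse's own z axis and vertical below 0.12 rad and linear speed of deckhouse below 0.03 m/s and angle between the x axis of deckhouse and the x axis of block, either way round below 0.3 rad), for 0.2 s.
3. then the hull stands on the turntable (horizontal distance between hull and turntable below 0.015 m and z of hull in the frame of turntable between 0.036 and 0.045 m and angle between hull's own z axis and vertical below 0.12 rad and linear speed of hull below 0.03 m/s), for 0.2 s.
At the end, for the whole second after the job is handed in: All four pieces at rest on their own places, upright within 7 degrees, middles within: wheelhouse 10 mm of the square handle's, funnel 8 mm of the round handle's, deckhouse 12 mm of the block's and 17 degrees of its length (either way round), hull 15 mm of the turntable's (all of step 1 and all of step 2 and all of step 3); the robot touches nothing.
It fails at once if a piece of the model falls free (dropped from more than about 25 mm) ((linear speed of wheelhouse above 0.7 m/s and contact force between wheelhouse and anything else below 0.01 N) or (linear speed of funnel above 0.7 m/s and contact force between funnel and anything else below 0.01 N) or (linear speed of deckhouse above 0.7 m/s and contact force between deckhouse and anything else below 0.01 N) or (linear speed of hull above 0.7 m/s and contact force between hull and anything else below 0.01 N)).
It fails at once if a piece of the model is tipped by more than 45 degrees (angle between any of wheelhouse, funnel, deckhouse, hull's own z axis and vertical above 0.785 rad).
It fails at once if a paint jar is pushed more than 25 mm or tipped (distance of any of jar_a, jar_b from where it was at the start of the episode above 0.025 m or angle between any of jar_a, jar_b's own z axis and vertical above 0.4 rad).
It also fails if it takes over 128 s, if anything falls off the work surface, if the arm or the gripper's body presses on something with over 40 N, if the wrist force passes 120 N, or if a joint passes its speed limit or range.

## Robot

A 6-joint arm with a two-finger parallel gripper is mounted at the origin on the work surface. World frame = base frame: x ahead of the robot, y to its left, z up, the work surface at z = 0. Lengths are in m, angles in rad, forces in N, time in s.
With the tool pointing down it reaches from about 0.35 to 0.975 m from the base axis. Payload 4.9 kg.
Tool frame: the origin (TCP) lies at the very end of the fingers, on their centre line; the grasp point (between the pads) lies 19 mm behind it (ctrl.grasp_offset is the distance from the TCP to the grasp point, in m); z points along the fingers, y is the line along which they close (so a half turn about z gives the same grasp; the last joint's range is limited). The gripper opens to 85 mm and grips with 20 to 120 N. Pads are 22 mm wide; open, the fingers measure 114 mm over their backs; the gripper's body (76 mm by 85 mm) begins 54 mm behind the grasp point. The pads swing forward as they close: fully open they stand 13 mm farther back than shut.
Start: joints at [-1.351, 0.053, 1.613, -0, 1.476, -0.119], TCP at [0.208, -0.589, 0.231] pointing down, gripper open.
Joint ranges: [-3.01, 3.01], [-1.01, 2.22], [0.06, 2.58], [-1.02, 4.17], [0.09, 2.62], [-3.14, 3.14]. Speed limits (rad/s): [2.57, 2.57, 3.14, 3.14, 3.14, 3.14].

## Interface

Orientations are given as a rotation vector (axis times angle).
In Python, from station import ctrl, optics gives the robot as it stands.
- The arm moves only by the shell command python3 -m handwheel 'ROWS' [OPENING] [FORCE]. ROWS is JSON, a list of rows, each an object of numbers: "tx", "ty", "tz": the shift along the tool's x, y, z in mm; "roll": the turn about the tool's z in rad. A call has 1 to 12 rows; each row shifts and turns the commanded pose from where the row before left it, along the tool's axes as they then stand; what a row does not reach is not made up. A row lasts 1/12 s, in which the tool goes at most 41.7 mm and 7.16 degrees, less where a joint would pass 70% of its speed; a pose out of reach is approached as far as the arm can. A call with a gripper value outside its range is refused whole. OPENING is the finger opening in mm, from 0 to 85.4, set as the call begins (- or left out, the last holds). The fingers move at their own pace and stop on an object; FORCE is the grip in N (left out, the last holds). Time passes only in rows, so rows that do not move let the fingers close. It gives the time, the measured TCP pose, the force, the opening and the grip force at its end, in the units of the state.
- ctrl.get_obs(): the state, without advancing time (a new reading comes with each control period).
- optics.get_image(name): name is "scene" or "top" or "wrist"; returns (picture, depth): 420x560x3 uint8, red, green, blue; 420x560 float32, m along the optical axis (not along the pixel's ray), 0 where there is no reading.
- optics.camera_params(name): a dict with "mtx" (3x3 intrinsics, pixels), "extrinsics" (4x4, takes a point from camera to world coordinates); the wrist camera has in their place "tool_from_camera" (4x4, takes a point from camera to tool coordinates, whose origin is the TCP and whose axes are the flange's). Camera axes: x right, y down, z forward; pixel columns grow to the right and rows downward; lengths in m; the calibration is good to about 2 mm. A picture is of the moment at which its call begins: read the wrist's pose just before it. camera_params takes no time and is no camera call.
- ctrl.finish_job(): hands the job in; it is judged then, once.
The state is a dict: "t": time; "q": joint angles; "dq": joint speeds; "effort": joint torques, N m; "tool_pos": TCP position; "tool_rot": TCP orientation; "contact_force": force on the tool from outside, world axes, zero at the start; "wrist_torque": the same for the moment, N m; "opening": finger opening in m; "grip_force": force on a finger pad.
Only numpy, scipy, OpenCV 4.12 (cv2) and the standard library are available. Lean on these libraries where they do the work, as an engineer would, in place of code of your own. Each camera call takes 0.05 s, during which the arm holds its last target. There are 200 camera calls.

## Working session

There is one attempt and no reset: what is moved stays moved. The work goes in short steps, Python scripts to look and compute and a shell command to move; the robot and the scene stay as the last step left them, time stands still between calls to the robot, and variables do not carry over. Pictures are saved under pics/ and viewed, at most 14 in all, crops included, and the job is handed in when it is done.

```bash
ls; mkdir -p pics
python3 - <<'E'
from station import ctrl, optics
import cv2,numpy as np
print(ctrl.get_obs())
for n in ("scene","top"):
    im,d=optics.get_image(n); cv2.imwrite(f"pics/{n}0.png",im[:,:,::-1]); np.savez(f"pics/{n}0.npz",im=im,d=d)
    print(n,optics.camera_params(n), (d>0).mean())
print(optics.camera_params("wrist"))
E
```

```text
pics
{'t': 0.0, 'q': array([-1.35101602e+00,  5.33581628e-02,  1.61430684e+00, -1.37253097e-05,
        1.47602298e+00, -1.19001330e-01]), 'dq': array([-0.00058126,  0.00145493,  0.00035731,  0.0013079 ,  0.00078815,
       -0.0005037 ]), 'effort': array([-3.60304948e-04, -3.93691921e+01, -3.70173848e+01, -9.65873483e-05,
        7.15765374e-03, -8.20888232e-06]), 'tool_pos': array([ 0.20756786, -0.58885203,  0.23005456]), 'tool_rot': array([-3.09456667e+00, -5.29265079e-01,  1.87087810e-04]), 'contact_force': array([ 0.55512369,  0.1851073 , -0.44992919]), 'wrist_torque': array([ 0.01396257, -0.02906166,  0.01522389]), 'grip_force': 0.0, 'opening': 0.08552883803637504}
scene {'mtx': array([[467.23214446,   0.        , 278.18583983],
       [  0.        , 467.23214446, 204.33388447],
       [  0.        ,   0.        ,   1.        ]]), 'extrinsics': array([[-0.61245304,  0.47266458, -0.63363196,  1.24104841],
       [ 0.79027399,  0.34663434, -0.50528374,  0.55214723],
       [-0.01919113, -0.81020542, -0.58583178,  0.69547685],
       [ 0.        ,  0.        ,  0.        ,  1.     
[... 393 characters left out ...]
3404e-03, -1.90360941e-01, -9.81699073e-01,
         1.42325876e+00],
       [ 0.00000000e+00,  0.00000000e+00,  0.00000000e+00,
         1.00000000e+00]])} 0.9960926870748299
{'mtx': array([[317.217772  ,   0.        , 280.65985782],
       [  0.        , 317.217772  , 206.29831434],
       [  0.        ,   0.        ,   1.        ]]), 'tool_from_camera': array([[ 2.79227854e-04, -9.65180276e-01, -2.61585469e-01,
         6.64956619e-02],
       [ 9.99999739e-01,  9.51708955e-05,  7.16288679e-04,
         8.80223023e-04],
       [-6.66452382e-04, -2.61585601e-01,  9.65180050e-01,
        -1.43418720e-01],
       [ 0.00000000e+00,  0.00000000e+00,  0.00000000e+00,
         1.00000000e+00]])}
```

View pics/top0.png

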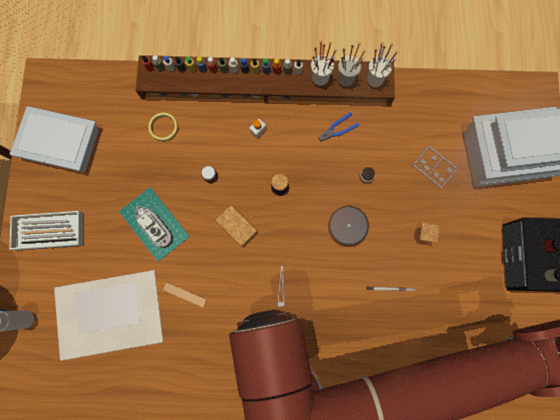

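View pics/scene0.png

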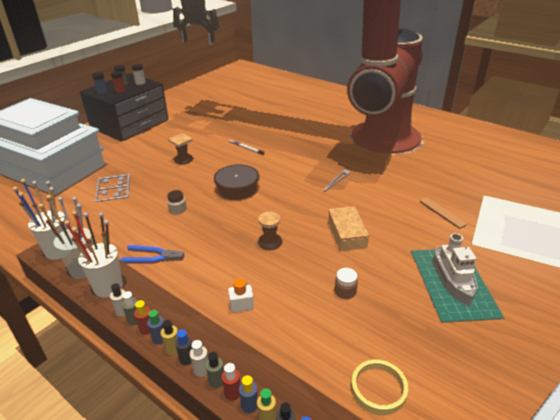

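The top view shows the boat on its mat near px (153,228), the block at (237,226), the round handle at (280,184), the turntable at (349,226) and the square handle at (429,232). The jars are at (209,174) and (367,175). The scene view agrees.

```bash
cat > h.py <<'E'
from station import ctrl, optics
import cv2,numpy as np
from scipy.spatial.transform import Rotation as R
def cam(n,obs=None):
    p=optics.camera_params(n); K=p["mtx"]
    if n!="wrist": return K,p["extrinsics"]
    T=np.eye(4); T[:3,:3]=R.from_rotvec(obs["tool_rot"]).as_matrix(); T[:3,3]=obs["tool_pos"]
    return K,T@p["tool_from_camera"]
def shot(n,name):
    obs=ctrl.get_obs(); im,d=optics.get_image(n); cv2.imwrite(f"pics/{name}.png",im[:,:,::-1])
    K,E=cam(n,obs); return im,d,K,E,obs
def cloud(d,K,E):
    v,u=np.indices(d.shape); P=np.stack([(u-K[0,2])/K[0,0]*d,(v-K[1,2])/K[1,1]*d,d],-1)
    return P@E[:3,:3].T+E[:3,3]
def plane(uv,z,K,E):
    uv=np.atleast_2d(uv).astype(float); r=np.c_[(uv-K[:2,2])/[K[0,0],K[1,1]],np.ones(len(uv))]@E[:3,:3].T
    return E[:3,3]+r*((z-E[2,3])/r[:,2])[:,None]
def rect(mask,z,K,E,P=None):
    """largest contour of mask -> min area rect on plane z"""
    cs,_=cv2.findContours(mask.astype(np.uint8),cv2.RETR_EXTERNAL,cv2.CHAIN_APPROX_NONE)
    c=max(cs,key=cv2.contourArea)[:,0]; X=plane(c,z,K,E)[:,:2]*1000
    (cx,cy),(w,h),a=cv2.minAreaRect(X.astype(np.float32))
    if w<h: w,h,a=h,w,a+90
    return np.round([cx,cy,w,h,(a+90)%180-90],1)
def yaw(obs):
    M=R.from_rotvec(obs["tool_rot"]).as_matrix(); return np.degrees(np.arctan2(M[1,0],M[0,0]))
E
python3 - <<'E'
from h import *
z=np.load("pics/top0.npz"); K,E=cam("top"); P=cloud(z["d"],K,E)
M=np.array(cam("top")[1])
def roi(u,v,r,lo,hi):
    m=np.zeros(P.shape[:2],bool); m[v-r:v+r,u-r:u+r]=1
    return m&(P[...,2]>lo)&(P[...,2]<hi)
print("table z",np.median(P[300:315,200:230,2]))
for n,u,v,r,lo,hi,zz in [("block",237,226,28,.03,.05,.038),("round",280,184,16,.06,.08,.07),("turn",349,226,28,.032,.05,.04),("square",429,232,16,.06,.08,.07),("jarw",209,174,15,.04,.06,.047),("jarb",367,175,15,.04,.06,.047),("boat",153,228,35,.018,.12,.029),("roofs",153,228,35,.06,.12,.083)]:
    m=roi(u,v,r,lo,hi); print(n,m.sum(),rect(m,zz,K,E),"zmed",np.median(P[m][:,2]).round(4),"ptmean",P[m].mean(0).round(4))
np.set_printoptions(linewidth=250)
print((P[205:250,132:176,2]*1000).astype(int)[::2,::1])
E
```

```text
table z 0.0009207192136344577
block 775 [489.9 153.2 109.2  60.8  47. ] zmed 0.0385 ptmean [0.4895 0.1531 0.0384]
round 207 [617.9  27.3  47.3  45.6 -88.4] zmed 0.0708 ptmean [0.6183 0.0272 0.0705]
turn 1264 [ 498.6 -180.5  119.6  116.8  -44.2] zmed 0.0409 ptmean [ 0.4978 -0.1805  0.0408]
square 312 [ 478.8 -410.8   51.8   51.2   81. ] zmed 0.0705 ptmean [ 0.4787 -0.4107  0.0704]
jarw 133 [647.2 242.5  37.6  36.1   3.2] zmed 0.0474 ptmean [0.6468 0.2434 0.0472]
jarb 131 [ 657.2 -239.7   37.4   36.5    1.6] zmed 0.047 ptmean [ 0.6576 -0.239   0.0473]
boat 813 [484.5 404.5 151.6  57.2  41.9] zmed 0.0362 ptmean [0.4777 0.3954 0.0471]
roofs 236 [475.4 396.4  74.5  33.4  42.7] zmed 0.0799 ptmean [0.4794 0.4004 0.0797]
[[ 4 -1  0 ...  0 -2 -2]
 [ 4  2 -2 ...  0 -2  0]
 [ 3  4  4 ... -1  1 -3]
 ...
 [ 3 -6  0 ...  2  4  0]
 [ 2 -6  0 ...  3  4  0]
 [ 0  0 -5 ... -1 -1  1]]
```

```bash
cat > go.py <<'E'
import sys
from h import *
def to(x,y,z,psi=None):
    o=ctrl.get_obs(); M=R.from_rotvec(o["tool_rot"]).as_matrix(); p=o["tool_pos"]*1000
    y0=yaw(o); r=0 if psi is None else (y0-psi+180)%360-180
    M2=M@R.from_euler("z",r,degrees=True).as_matrix()
    print("t %.2f pos"%o["t"],p.round(1),"psi %.1f"%y0,"tilt %.2f"%np.degrees(np.arccos(-M[2,2])),"F",o["contact_force"].round(1),"open %.1f grip %.1f"%(o["opening"]*1000,o["grip_force"]),
      "| roll %.3f then txyz"%np.radians(r),(M2.T@(np.array([x,y,z])-p)).round(1))
if __name__=="__main__": to(*map(float,sys.argv[1:]))
E
python3 -m handwheel '[{"roll":-0.1},{"roll":-0.1},{"roll":-0.1},{"roll":-0.094}]' 85 ; python3 go.py 480 -411 230 42; python3 -m handwheel '[{"tx":40,"ty":6},{"tx":40,"ty":6},{"tx":40,"ty":6},{"tx":40,"ty":6},{"tx":40,"ty":6},{"tx":40,"ty":6},{"tx":40,"ty":6},{"tx":40,"ty":7},{}]'; python3 go.py 470 390 230 42
```

```text
t 0.10 pos [ 207.6 -588.9  230.2] psi 19.4 tilt 0.11 F [ 0.3 -0.7  0.2] open 85.5 grip 0.0 | roll -0.394 then txyz [321.5  50.1   0.4]
t 0.10 pos [ 207.6 -588.9  230.2] psi 19.4 tilt 0.11 F [ 0.3 -0.7  0.2] open 85.5 grip 0.0 | roll -0.394 then txyz [ 850.  -551.9    1.8]$[0]: bad value
$[0]: bad value
```

```bash
python3 -m handwheel '[{"tx":0,"ty":0,"tz":0,"roll":-0.1},{"tx":0,"ty":0,"tz":0,"roll":-0.1},{"tx":0,"ty":0,"tz":0,"roll":-0.1},{"tx":0,"ty":0,"tz":0,"roll":-0.094}]' 85; python3 go.py 480 -411 230 42
```

```text
t: 0.43
tool_pos: [0.2076, -0.5891, 0.2305]
tool_rot: [-2.929, -1.132, -0.0]
contact_force: [0.1, -0.6, -1.4]
opening: 0.0852
grip_force: 0.0
t 0.43 pos [ 207.6 -589.1  230.5] psi 42.3 tilt 0.07 F [ 0.1 -0.6 -1.4] open 85.2 grip 0.0 | roll 0.005 then txyz [321.6  49.9   0.7]
```

```bash
python3 -m handwheel '[{"tx":40,"ty":6,"tz":0,"roll":0},{"tx":40,"ty":6,"tz":0,"roll":0},{"tx":40,"ty":6,"tz":0,"roll":0},{"tx":40,"ty":6,"tz":0,"roll":0},{"tx":40,"ty":6,"tz":0,"roll":0},{"tx":40,"ty":6,"tz":0,"roll":0},{"tx":40,"ty":6,"tz":0,"roll":0},{"tx":40,"ty":8,"tz":0,"roll":0}]'>/dev/null; python3 go.py 470 390 230 42
python3 -m handwheel '[{"tx":27,"ty":-30,"tz":0,"roll":0},{"tx":27,"ty":-30,"tz":0,"roll":0},{"tx":27,"ty":-30,"tz":0,"roll":0},{"tx":27,"ty":-30,"tz":0,"roll":0},{"tx":27,"ty":-30,"tz":0,"roll":0},{"tx":27,"ty":-30,"tz":0,"roll":0},{"tx":27,"ty":-30,"tz":0,"roll":0},{"tx":27,"ty":-30,"tz":0,"roll":0},{"tx":27,"ty":-30,"tz":0,"roll":0},{"tx":27,"ty":-30,"tz":0,"roll":0},{"tx":27,"ty":-30,"tz":0,"roll":0},{"tx":27,"ty":-30,"tz":0,"roll":0}]' >/dev/null; python3 go.py 470 390 230 42
```

```text
t 1.10 pos [ 480.2 -410.8  230.8] psi 42.0 tilt 0.05 F [-0.4 -1.8  0.6] open 85.0 grip 0.0 | roll -0.000 then txyz [ 528.3 -601.9    1.3]
t 2.10 pos [478.3  73.7 231. ] psi 42.0 tilt 0.01 F [1.1 0.7 0.4] open 85.2 grip 0.0 | roll -0.000 then txyz [ 205.5 -240.6    1. ]
```

```bash
python3 -m handwheel '[{"tx":25.7,"ty":-30,"tz":0,"roll":0},{"tx":25.7,"ty":-30,"tz":0,"roll":0},{"tx":25.7,"ty":-30,"tz":0,"roll":0},{"tx":25.7,"ty":-30,"tz":0,"roll":0},{"tx":25.7,"ty":-30,"tz":0,"roll":0},{"tx":25.7,"ty":-30,"tz":0,"roll":0},{"tx":25.7,"ty":-30,"tz":0,"roll":0},{"tx":25.7,"ty":-30,"tz":0,"roll":0},{"tx":0,"ty":0,"tz":0,"roll":0},{"tx":0,"ty":0,"tz":0,"roll":0}]' >/dev/null; python3 go.py 470 390 230 42
python3 - <<'E'
from h import *
im,d,K,E,o=shot("wrist","w1"); np.savez("pics/w1.npz",im=im,d=d,E=E,K=K); P=cloud(d,K,E)
g=np.zeros(P.shape[:2],bool)
near=(abs(P[...,0]-.4845)<.09)&(abs(P[...,1]-.4045)<.09)
for n,lo,hi,zz in [("wheel",.074,.0815,.079),("funnel",.0825,.092,.087),("deckh",.046,.056,.051),("hullall",.02,.12,.029),("bulw",.0265,.034,.029)]:
    m=near&(P[...,2]>lo)&(P[...,2]<hi); print(n,m.sum(),rect(m,zz,K,E),P[m].mean(0).round(4))
E
```

```text
t 2.93 pos [470.4 389.2 230.2] psi 42.2 tilt 0.11 F [-0.4 -0.8  0.3] open 84.8 grip 0.0 | roll 0.003 then txyz [ 0.2 -0.9  0.2]
wheel 1261 [489.4 410.5  34.9  32.   44. ] [0.489  0.4099 0.0797]
funnel 571 [461.2 382.6  24.2  22.5  42.2] [0.4642 0.3858 0.0875]
deckh 1070 [477.7 398.8  83.8  37.6  41.2] [0.4789 0.3995 0.0521]
hullall 5938 [484.  403.9 149.5  56.1  41.5] [0.4858 0.4053 0.0497]
bulw 1369 [484.  403.9 149.5  56.1  41.5] [0.4914 0.4099 0.0292]
```

View pics/w1.png

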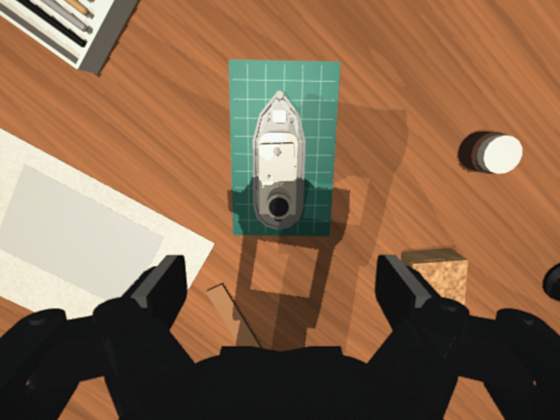

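The wrist view shows the boat with its bow up: wheelhouse at px (280,160), funnel at (279,207), fingers open and clear. The measured sizes and heights match the given ones, heading about 41.5°.

```bash
python3 go.py 489.7 409.8 54 41.5
```

```text
t 2.98 pos [470.8 388.  230.4] psi 42.1 tilt 0.10 F [-0.5  0.1  0. ] open 85.1 grip 0.0 | roll 0.010 then txyz [ 29.   -3.8 176.3]
```

```bash
python3 -m handwheel '[{"tx":14.5,"ty":-1.5,"tz":10,"roll":0.005},{"tx":14.5,"ty":-1.5,"tz":20,"roll":0.003},{"tx":0,"ty":0,"tz":30,"roll":0},{"tx":0,"ty":0,"tz":30,"roll":0},{"tx":0,"ty":0,"tz":25,"roll":0},{"tx":0,"ty":0,"tz":20,"roll":0},{"tx":0,"ty":0,"tz":10,"roll":0},{"tx":0,"ty":0,"tz":0,"roll":0},{"tx":0,"ty":0,"tz":0,"roll":0}]' 60 25 >/dev/null; for i in 1 2 3; do python3 go.py 489.7 409.8 54 41.5; done
```

```text
t 3.73 pos [491.3 408.5  86.7] psi 41.5 tilt 0.01 F [-0.3  0.6  0.4] open 60.0 grip 0.0 | roll -0.001 then txyz [-0.3 -2.  32.7]
t 3.73 pos [491.3 408.5  86.7] psi 41.5 tilt 0.01 F [-0.3  0.6  0.4] open 60.0 grip 0.0 | roll -0.001 then txyz [-0.3 -2.  32.7]
t 3.73 pos [491.3 408.5  86.7] psi 41.5 tilt 0.01 F [-0.3  0.6  0.4] open 60.0 grip 0.0 | roll -0.001 then txyz [-0.3 -2.  32.7]
```

```bash
python3 -m handwheel '[{"tx":0,"ty":-1,"tz":10,"roll":0},{"tx":0,"ty":0,"tz":10,"roll":0},{"tx":0,"ty":0,"tz":8,"roll":0},{"tx":0,"ty":0,"tz":4,"roll":0},{"tx":0,"ty":0,"tz":0,"roll":0},{"tx":0,"ty":0,"tz":0,"roll":0}]' >/dev/null;  python3 go.py 489.7 409.8 54 41.5; python3 -m handwheel '[{"tx":0,"ty":0,"tz":0,"roll":0},{"tx":0,"ty":0,"tz":0,"roll":0},{"tx":0,"ty":0,"tz":0,"roll":0},{"tx":0,"ty":0,"tz":0,"roll":0},{"tx":0,"ty":0,"tz":0,"roll":0},{"tx":0,"ty":0,"tz":0,"roll":0},{"tx":0,"ty":0,"tz":0,"roll":0},{"tx":0,"ty":0,"tz":0,"roll":0}]' 20 25; python3 go.py 489.7 409.8 54 41.5
```

```text
t 4.23 pos [490.  409.9  53.8] psi 41.5 tilt 0.05 F [-0.4 -0.1  0.4] open 60.0 grip 0.0 | roll 0.001 then txyz [-0.3 -0.1 -0.2]
t: 4.9
tool_pos: [0.4907, 0.4104, 0.055]
tool_rot: [-2.937, -1.114, -0.002]
contact_force: [1.0, 0.2, 4.3]
opening: 0.0311
grip_force: 25.2
t 4.90 pos [490.7 410.4  55. ] psi 41.5 tilt 0.07 F [1.  0.2 4.3] open 31.1 grip 25.2 | roll 0.000 then txyz [-1.1 -0.2  1. ]
```

```bash
python3 -m handwheel '[{"tx":0,"ty":0,"tz":-3,"roll":0},{"tx":0,"ty":0,"tz":-7,"roll":0},{"tx":0,"ty":0,"tz":-12,"roll":0},{"tx":0,"ty":0,"tz":-20,"roll":0},{"tx":0,"ty":0,"tz":-25,"roll":0},{"tx":0,"ty":0,"tz":-25,"roll":0},{"tx":0,"ty":0,"tz":-18,"roll":0},{"tx":0,"ty":0,"tz":0,"roll":0},{"tx":0,"ty":0,"tz":0,"roll":0}]' >/dev/null; python3 go.py 478.8 -410.8 160 41.5
python3 - <<'E'
from h import *
im,d,K,E,o=shot("wrist","w2"); P=cloud(d,K,E)
near=(abs(P[...,0]-.4845)<.09)&(abs(P[...,1]-.4045)<.09)
for n,lo,hi,zz in [("funnel",.0825,.092,.087),("deckh",.046,.056,.051),("hullall",.02,.1,.029)]:
    m=near&(P[...,2]>lo)&(P[...,2]<hi); print(n,m.sum(),rect(m,zz,K,E),P[m].mean(0).round(4))
E
```

```text
t 5.65 pos [490.9 410.5 166.2] psi 41.5 tilt 0.19 F [ 0.4 -0.1 -0.2] open 31.6 grip 24.8 | roll 0.001 then txyz [-553.3  607.1    4.7]Traceback (most recent call last):
  File "<stdin>", line 5, in <module>
  File "h.py", line 21, in rect
    c=max(cs,key=cv2.contourArea)[:,0]; X=plane(c,z,K,E)[:,:2]*1000
      ~~~^^^^^^^^^^^^^^^^^^^^^^^^
ValueError: max() iterable argument is empty
```

View pics/w2.png

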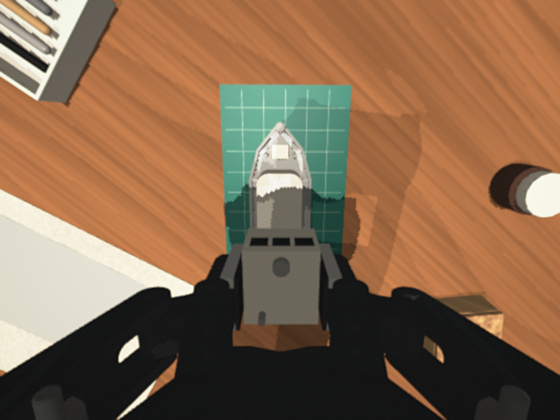

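The wheelhouse sits squarely in the fingers at px (281,280). The hull and deckhouse are left undisturbed behind it.

```bash
python3 -m handwheel '[{"tx":-8,"ty":9,"tz":0,"roll":0},{"tx":-17,"ty":19,"tz":0,"roll":0},{"tx":-26,"ty":28.5,"tz":0,"roll":0},{"tx":-26,"ty":28.5,"tz":0,"roll":0},{"tx":-26,"ty":28.5,"tz":0,"roll":0},{"tx":-26,"ty":28.5,"tz":0,"roll":0},{"tx":-26,"ty":28.5,"tz":0,"roll":0},{"tx":-26,"ty":28.5,"tz":0,"roll":0},{"tx":-26,"ty":28.5,"tz":0,"roll":0},{"tx":-26,"ty":28.5,"tz":0,"roll":0},{"tx":-26,"ty":28.5,"tz":0,"roll":0},{"tx":-26,"ty":28.5,"tz":0,"roll":0}]' >/dev/null
python3 -m handwheel '[{"tx":-26,"ty":28.5,"tz":0,"roll":0},{"tx":-26,"ty":28.5,"tz":0,"roll":0},{"tx":-26,"ty":28.5,"tz":0,"roll":0},{"tx":-26,"ty":28.5,"tz":0,"roll":0},{"tx":-26,"ty":28.5,"tz":0,"roll":0},{"tx":-26,"ty":28.5,"tz":0,"roll":0},{"tx":-26,"ty":28.5,"tz":0,"roll":0},{"tx":-26,"ty":28.5,"tz":0,"roll":0},{"tx":-17,"ty":19,"tz":0,"roll":0},{"tx":-10,"ty":11,"tz":0,"roll":0},{"tx":0,"ty":0,"tz":0,"roll":0},{"tx":0,"ty":0,"tz":0,"roll":0}]' >/dev/null
python3 go.py 478.8 -410.8 76 41.5
```

```text
t 7.70 pos [ 478.5 -361.6  162.7] psi 41.5 tilt 0.19 F [0.3 1.1 0.2] open 31.4 grip 25.0 | roll -0.001 then txyz [-32.4  37.3  86.6]
```

```bash
python3 -m handwheel '[{"tx":-8,"ty":9,"tz":0,"roll":0},{"tx":-16,"ty":19,"tz":0,"roll":0},{"tx":-8.4,"ty":9.3,"tz":5,"roll":0},{"tx":0,"ty":0,"tz":15,"roll":0},{"tx":0,"ty":0,"tz":20,"roll":0},{"tx":0,"ty":0,"tz":20,"roll":0},{"tx":0,"ty":0,"tz":10,"roll":0},{"tx":0,"ty":0,"tz":5,"roll":0},{"tx":0,"ty":0,"tz":0,"roll":0},{"tx":0,"ty":0,"tz":0,"roll":0}]' >/dev/null
python3 go.py 478.8 -410.8 73 41.5;python3 - <<'E'
from h import *
im,d,K,E,o=shot("scene","s2"); print(cam("scene")[1].shape)
cv2.imwrite("pics/s2c.png",cv2.resize(im[100:200,130:250,::-1],None,fx=5,fy=5))
E
```

```text
t 8.53 pos [ 480.3 -411.3   89.5] psi 41.6 tilt 0.01 F [0.7 0.1 0.1] open 31.6 grip 25.0 | roll 0.001 then txyz [-0.8 -1.3 16.5]
(4, 4)
```

View pics/s2c.png

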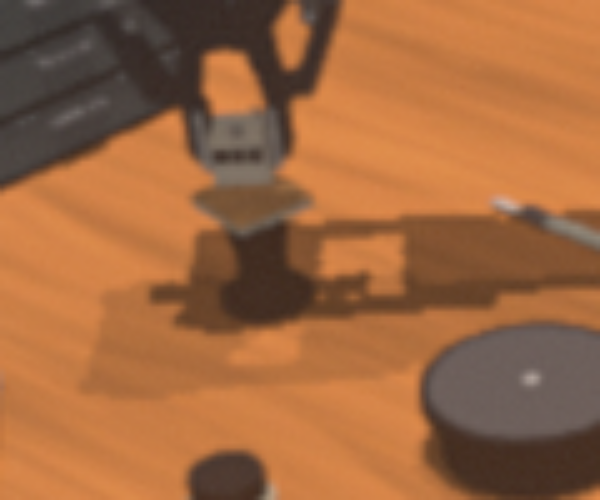

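The wheelhouse hovers above the plate's middle, about 15 mm up. Lower it.

```bash
python3 -m handwheel '[{"tx":-0.5,"ty":-0.7,"tz":4,"roll":0},{"tx":0,"ty":0,"tz":4,"roll":0},{"tx":0,"ty":0,"tz":3,"roll":0},{"tx":0,"ty":0,"tz":2,"roll":0},{"tx":0,"ty":0,"tz":0,"roll":0},{"tx":0,"ty":0,"tz":0,"roll":0}]' >/dev/null
python3 go.py 478.8 -410.8 73 41.5; python3 -m handwheel '[{"tx":0,"ty":0,"tz":1,"roll":0},{"tx":0,"ty":0,"tz":1,"roll":0},{"tx":0,"ty":0,"tz":0,"roll":0}]' | grep -E 'pos|force';python3 -m handwheel '[{"tx":0,"ty":0,"tz":1,"roll":0},{"tx":0,"ty":0,"tz":0,"roll":0}]' | grep -E 'pos|force'
```

```text
t 9.08 pos [ 479.  -411.3   76.1] psi 41.5 tilt 0.02 F [-1.1  0.1 -0.2] open 31.4 grip 25.0 | roll 0.000 then txyz [ 0.2 -0.5  3.1]
tool_pos: [0.4791, -0.4114, 0.0742]
contact_force: [-0.3, 0.1, -1.6]
grip_force: 25.0
tool_pos: [0.4793, -0.4116, 0.074]
contact_force: [-1.8, 1.5, 3.4]
grip_force: 25.4
```

```bash
python3 -m handwheel '[{"tx":0,"ty":0,"tz":0.3,"roll":0},{"tx":0,"ty":0,"tz":0,"roll":0},{"tx":0,"ty":0,"tz":0,"roll":0},{"tx":0,"ty":0,"tz":0,"roll":0},{"tx":0,"ty":0,"tz":0,"roll":0}]' 60 25 |grep -E "force|open"; python3 -m handwheel '[{"tx":0,"ty":0,"tz":-10,"roll":0},{"tx":0,"ty":0,"tz":-30,"roll":0},{"tx":0,"ty":0,"tz":-40,"roll":0},{"tx":0,"ty":0,"tz":-20,"roll":0},{"tx":-25,"ty":0,"tz":0,"roll":0},{"tx":-30,"ty":0,"tz":0,"roll":0},{"tx":0,"ty":0,"tz":0,"roll":0},{"tx":0,"ty":0,"tz":0,"roll":0}]' >/dev/null; python3 go.py 461 383 180 41.5
python3 - <<'E'
from h import *
im,d,K,E,o=shot("wrist","w3"); P=cloud(d,K,E)
near=(abs(P[...,0]-.479)<.045)&(abs(P[...,1]+.411)<.045)
for n,lo,hi,zz in [("wheel",.092,.101,.098),("plate",.066,.075,.07)]:
    m=near&(P[...,2]>lo)&(P[...,2]<hi); print(n,m.sum(),rect(m,zz,K,E) if m.any() else 0,P[m].mean(0).round(4))
E
```

```text
contact_force: [-0.1, -0.5, 0.5]
opening: 0.06
grip_force: 0.0
t 10.58 pos [ 437.3 -448.7  173.9] psi 41.4 tilt 0.06 F [ 0.2 -0.6  0.3] open 59.9 grip 0.0 | roll -0.002 then txyz [ 568.9 -607.2   -6.5]
wheel 2344 [ 478.8 -413.3   33.8   32.1   41.4] [ 0.4789 -0.4134  0.0989]
plate 1979 [ 480.2 -401.4   50.2   25.7   -8.9] [ 0.4799 -0.4117  0.0709]
```

View pics/w3.png

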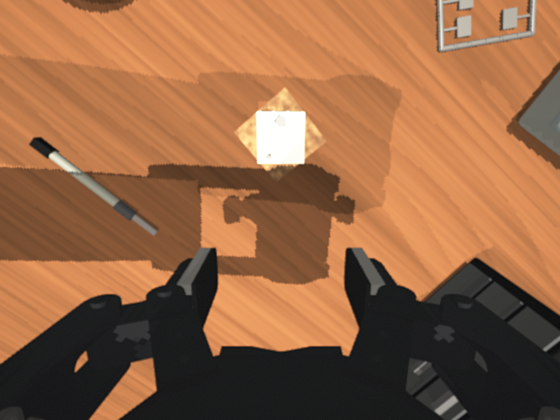

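The wheelhouse stands at px (281,137) on the plate, within about 2-3 mm of its middle. Now the funnel.

```bash
python3 -m handwheel '[{"tx":14,"ty":-15,"tz":0,"roll":0},{"tx":27,"ty":-29,"tz":0,"roll":0},{"tx":27,"ty":-29,"tz":0,"roll":0},{"tx":27,"ty":-29,"tz":0,"roll":0},{"tx":27,"ty":-29,"tz":0,"roll":0},{"tx":27,"ty":-29,"tz":0,"roll":0},{"tx":27,"ty":-29,"tz":0,"roll":0},{"tx":27,"ty":-29,"tz":0,"roll":0},{"tx":27,"ty":-29,"tz":0,"roll":0},{"tx":27,"ty":-29,"tz":0,"roll":0},{"tx":27,"ty":-29,"tz":0,"roll":0},{"tx":27,"ty":-29,"tz":0,"roll":0}]' >/dev/null
python3 -m handwheel '[{"tx":27,"ty":-29,"tz":0,"roll":0},{"tx":27,"ty":-29,"tz":0,"roll":0},{"tx":27,"ty":-29,"tz":0,"roll":0},{"tx":27,"ty":-29,"tz":0,"roll":0},{"tx":27,"ty":-29,"tz":0,"roll":0},{"tx":27,"ty":-29,"tz":0,"roll":0},{"tx":27,"ty":-29,"tz":0,"roll":0},{"tx":14,"ty":-15,"tz":0,"roll":0},{"tx":0,"ty":0,"tz":0,"roll":0},{"tx":0,"ty":0,"tz":0,"roll":0}]' >/dev/null
python3 go.py 460.5 382.6 56 41.5
python3 - <<'E'
from h import *
im,d,K,E,o=shot("wrist","w4"); P=cloud(d,K,E)
near=(abs(P[...,0]-.4845)<.09)&(abs(P[...,1]-.4045)<.09)
for n,lo,hi,zz in [("funnel",.0825,.092,.087),("deckh",.046,.056,.051),("hullall",.02,.1,.029)]:
    m=near&(P[...,2]>lo)&(P[...,2]<hi); print(n,m.sum(),rect(m,zz,K,E) if m.any() else 0,P[m].mean(0).round(4))
E
```

```text
t 12.47 pos [455.9 307.6 172.8] psi 41.7 tilt 0.06 F [-0.4  0.3 -0.6] open 60.0 grip 0.0 | roll 0.004 then txyz [ 53.2 -53.1 116.7]
funnel 946 [460.9 382.   24.   24.   -3.9] [0.4611 0.382  0.0878]
deckh 4214 [478.  399.2  83.5  39.4  41.7] [0.4847 0.4036 0.0518]
hullall 10216 [483.8 403.1 148.2  57.5  41.5] [0.4855 0.4007 0.044 ]
```

```bash
python3 -m handwheel '[{"tx":13,"ty":-13,"tz":0,"roll":0},{"tx":20,"ty":-20,"tz":0,"roll":0},{"tx":20,"ty":-20,"tz":0,"roll":0},{"tx":0,"ty":0,"tz":10,"roll":0},{"tx":0,"ty":0,"tz":25,"roll":0},{"tx":0,"ty":0,"tz":25,"roll":0},{"tx":0,"ty":0,"tz":10,"roll":0},{"tx":0,"ty":0,"tz":0,"roll":0},{"tx":0,"ty":0,"tz":0,"roll":0}]' 55 >/dev/null; python3 go.py 460.7 382.3 56 41.5
```

```text
t 13.27 pos [461.3 379.9 102.7] psi 41.5 tilt 0.08 F [-0.5  0.   0.8] open 54.9 grip 0.0 | roll -0.001 then txyz [ 1.3 -2.2 46.7]
```

```bash
python3 -m handwheel '[{"tx":0.8,"ty":-1.5,"tz":10,"roll":0},{"tx":0,"ty":0,"tz":15,"roll":0},{"tx":0,"ty":0,"tz":12,"roll":0},{"tx":0,"ty":0,"tz":8,"roll":0},{"tx":0,"ty":0,"tz":0,"roll":0},{"tx":0,"ty":0,"tz":0,"roll":0}]' >/dev/null;  python3 go.py 460.7 382.3 56 41.5; python3 -m handwheel '[{"tx":0,"ty":0,"tz":0,"roll":0},{"tx":0,"ty":0,"tz":0,"roll":0},{"tx":0,"ty":0,"tz":0,"roll":0},{"tx":0,"ty":0,"tz":0,"roll":0},{"tx":0,"ty":0,"tz":0,"roll":0},{"tx":0,"ty":0,"tz":0,"roll":0},{"tx":0,"ty":0,"tz":0,"roll":0},{"tx":0,"ty":0,"tz":0,"roll":0}]' 12 25|grep -E "force|open"; python3 go.py 460.7 382.3 56 41.5
```

```text
t 13.77 pos [460.8 382.5  57.7] psi 41.5 tilt 0.04 F [-0.1  0.7  0.9] open 55.0 grip 0.0 | roll 0.000 then txyz [-0.2  0.1  1.7]
contact_force: [-0.3, -0.0, 6.2]
opening: 0.0234
grip_force: 24.8
t 14.43 pos [461.6 383.1  59.1] psi 41.5 tilt 0.10 F [-0.3 -0.   6.2] open 23.4 grip 24.8 | roll 0.000 then txyz [-1.2 -0.   3.1]
```

```bash
python3 -m handwheel '[{"tx":0,"ty":0,"tz":-3,"roll":0},{"tx":0,"ty":0,"tz":-7,"roll":0},{"tx":0,"ty":0,"tz":-12,"roll":0},{"tx":0,"ty":0,"tz":-20,"roll":0},{"tx":0,"ty":0,"tz":-25,"roll":0},{"tx":0,"ty":0,"tz":-25,"roll":0},{"tx":0,"ty":0,"tz":-15,"roll":0},{"tx":0,"ty":0,"tz":0,"roll":0},{"tx":0,"ty":0,"tz":0,"roll":0}]' >/dev/null; python3 go.py 617.9 27.3 165 41.5
python3 - <<'E'
from h import *
im,d,K,E,o=shot("wrist","w5"); P=cloud(d,K,E)
near=(abs(P[...,0]-.4845)<.09)&(abs(P[...,1]-.4045)<.09)
for n,lo,hi,zz in [("deckh",.046,.056,.051),("hullall",.02,.1,.029)]:
    m=near&(P[...,2]>lo)&(P[...,2]<hi); print(n,m.sum(),rect(m,zz,K,E) if m.any() else 0,P[m].mean(0).round(4))
E
```

```text
t 15.18 pos [461.4 382.9 166.5] psi 41.5 tilt 0.15 F [-0.6  0.2 -0.3] open 23.1 grip 24.5 | roll 0.001 then txyz [-118.5  370.     1.3]
deckh 4594 [477.6 399.2  83.   38.1  41.4] [0.4785 0.4001 0.0518]
hullall 8711 [486.  405.7 144.3  56.1  41.5] [0.4864 0.406  0.0402]
```

View pics/w5.png

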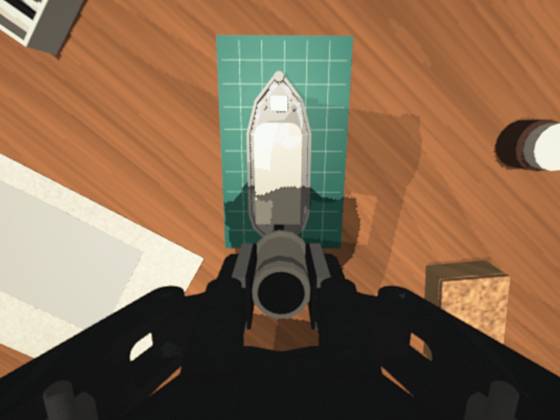

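The funnel is gripped upright, mouth at px (281,292). The deckhouse and hull have not moved.

```bash
python3 -m handwheel '[{"tx":-4,"ty":12.5,"tz":0,"roll":0},{"tx":-8,"ty":25,"tz":0,"roll":0},{"tx":-11.5,"ty":36,"tz":0,"roll":0},{"tx":-11.5,"ty":36,"tz":0,"roll":0},{"tx":-11.5,"ty":36,"tz":0,"roll":0},{"tx":-11.5,"ty":36,"tz":0,"roll":0},{"tx":-11.5,"ty":36,"tz":0,"roll":0},{"tx":-11.5,"ty":36,"tz":0,"roll":0},{"tx":-11.5,"ty":36,"tz":0,"roll":0},{"tx":-11.5,"ty":36,"tz":0,"roll":0},{"tx":-9,"ty":27,"tz":0,"roll":0},{"tx":-5,"ty":15,"tz":0,"roll":0}]' >/dev/null
python3 -m handwheel '[{"tx":0,"ty":0,"tz":10,"roll":0},{"tx":0,"ty":0,"tz":25,"roll":0},{"tx":0,"ty":0,"tz":25,"roll":0},{"tx":0,"ty":0,"tz":10,"roll":0},{"tx":0,"ty":0,"tz":0,"roll":0},{"tx":0,"ty":0,"tz":0,"roll":0}]' >/dev/null; for i in 1 2; do python3 go.py 617.9 27.3 77 41.5;python3 -m handwheel '[{"tx":0,"ty":0,"tz":0,"roll":0}]' >/dev/null; done
python3 - <<'E'
from h import *
im,d,K,E,o=shot("scene","s3")
cv2.imwrite("pics/s3c.png",cv2.resize(im[180:260,220:320,::-1],None,fx=5,fy=5))
E
```

```text
t 16.73 pos [615.2  30.2  93.9] psi 41.6 tilt 0.14 F [-0.2 -0.4 -0.1] open 23.4 grip 24.6 | roll 0.002 then txyz [ 0.1  4.  16.9]
t 16.82 pos [616.9  29.8  96.3] psi 41.6 tilt 0.10 F [ 0.2 -0.1  0.2] open 23.2 grip 24.6 | roll 0.001 then txyz [-1.   2.5 19.3]
```

View pics/s3c.png

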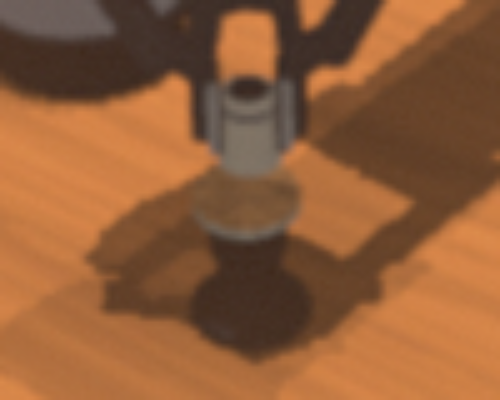

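The funnel hangs over the disc, roughly centred. Correct by 2.7 mm and lower.

```bash
python3 -m handwheel '[{"tx":-0.5,"ty":2.7,"tz":4,"roll":0},{"tx":0,"ty":0,"tz":4,"roll":0},{"tx":0,"ty":0,"tz":3,"roll":0},{"tx":0,"ty":0,"tz":2,"roll":0},{"tx":0,"ty":0,"tz":0,"roll":0},{"tx":0,"ty":0,"tz":0,"roll":0}]' >/dev/null
python3 go.py 617.9 27.3 77 41.5; python3 -m handwheel '[{"tx":0,"ty":0,"tz":1,"roll":0},{"tx":0,"ty":0,"tz":1,"roll":0},{"tx":0,"ty":0,"tz":0,"roll":0}]' | grep -E 'pos|t_force';python3 -m handwheel '[{"tx":0,"ty":0,"tz":1,"roll":0},{"tx":0,"ty":0,"tz":0,"roll":0}]' | grep -E 'pos|t_force';python3 -m handwheel '[{"tx":0,"ty":0,"tz":1,"roll":0},{"tx":0,"ty":0,"tz":0,"roll":0}]' | grep -E 'pos|t_force'
```

```text
t 17.45 pos [617.4  26.9  81.6] psi 41.5 tilt 0.04 F [-0.3  0.3 -0.5] open 23.1 grip 24.6 | roll 0.000 then txyz [0.6 0.  4.6]
tool_pos: [0.6176, 0.0269, 0.0799]
contact_force: [0.1, 0.7, -0.6]
tool_pos: [0.6176, 0.0269, 0.0789]
contact_force: [-0.0, -0.7, -0.3]
tool_pos: [0.6178, 0.0269, 0.0781]
contact_force: [-0.9, -0.1, 0.5]
```

```bash
python3 -m handwheel '[{"tx":0,"ty":0,"tz":1,"roll":0},{"tx":0,"ty":0,"tz":0,"roll":0}]' | grep -E 'pos|t_force';python3 -m handwheel '[{"tx":0,"ty":0,"tz":0.6,"roll":0},{"tx":0,"ty":0,"tz":0,"roll":0}]' | grep -E 'pos|t_force'
```

```text
tool_pos: [0.6179, 0.0269, 0.0781]
contact_force: [-3.0, -0.9, 5.3]
tool_pos: [0.6179, 0.0269, 0.0781]
contact_force: [-4.0, -0.2, 7.2]
```

Seated. Release, retreat and check.

```bash
python3 -m handwheel '[{"tx":0,"ty":0,"tz":-0.4,"roll":0},{"tx":0,"ty":0,"tz":0,"roll":0},{"tx":0,"ty":0,"tz":0,"roll":0},{"tx":0,"ty":0,"tz":0,"roll":0},{"tx":0,"ty":0,"tz":0,"roll":0},{"tx":0,"ty":0,"tz":0,"roll":0}]' 60 25 |grep -E "force|open"; python3 -m handwheel '[{"tx":0,"ty":0,"tz":-10,"roll":0},{"tx":0,"ty":0,"tz":-30,"roll":0},{"tx":0,"ty":0,"tz":-40,"roll":0},{"tx":0,"ty":0,"tz":-30,"roll":0},{"tx":-25,"ty":0,"tz":0,"roll":0},{"tx":-30,"ty":0,"tz":0,"roll":0},{"tx":0,"ty":0,"tz":0,"roll":0},{"tx":0,"ty":0,"tz":0,"roll":0}]' >/dev/null; python3 go.py 477.8 399 150 41.5
python3 - <<'E'
from h import *
im,d,K,E,o=shot("wrist","w6"); P=cloud(d,K,E)
near=(abs(P[...,0]-.618)<.045)&(abs(P[...,1]-.027)<.045)
for n,lo,hi,zz in [("funnel",.101,.112,.106),("disc",.066,.075,.07)]:
    m=near&(P[...,2]>lo)&(P[...,2]<hi); print(n,m.sum(),rect(m,zz,K,E) if m.any() else 0,P[m].mean(0).round(4))
E
```

```text
contact_force: [-0.1, -0.1, -0.8]
opening: 0.0599
grip_force: 0.0
t 19.53 pos [576.1 -10.1 187.7] psi 41.4 tilt 0.07 F [-0.2 -0.3 -0.7] open 59.9 grip 0.0 | roll -0.001 then txyz [ 197.4 -371.5   37.6]
funnel 931 [617.9  25.4  23.1  23.   41.4] [0.6178 0.0254 0.107 ]
disc 1930 [618.   25.5  47.5  47.1 -48.6] [0.6193 0.027  0.071 ]
```

View pics/w6.png

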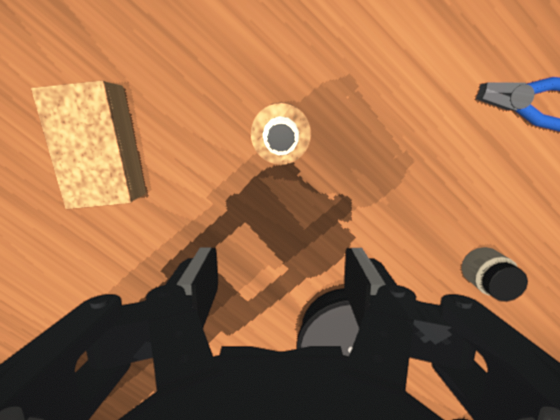

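The funnel stands in the middle of the disc at px (281,136); both measure (618,25.4). Next the deckhouse.

```bash
python3 -m handwheel '[{"tx":10,"ty":-18,"tz":0,"roll":0},{"tx":18.5,"ty":-35,"tz":0,"roll":0},{"tx":18.5,"ty":-35,"tz":0,"roll":0},{"tx":18.5,"ty":-35,"tz":0,"roll":0},{"tx":18.5,"ty":-35,"tz":0,"roll":0},{"tx":18.5,"ty":-35,"tz":0,"roll":0},{"tx":18.5,"ty":-35,"tz":0,"roll":0},{"tx":18.5,"ty":-35,"tz":0,"roll":0},{"tx":18.5,"ty":-35,"tz":0,"roll":0},{"tx":18.5,"ty":-35,"tz":10,"roll":0},{"tx":14,"ty":-26,"tz":20,"roll":0},{"tx":7,"ty":-12,"tz":20,"roll":0}]' 70 >/dev/null
python3 -m handwheel '[{"tx":0,"ty":0,"tz":25,"roll":0},{"tx":0,"ty":0,"tz":25,"roll":0},{"tx":0,"ty":0,"tz":15,"roll":0},{"tx":0,"ty":0,"tz":0,"roll":0},{"tx":0,"ty":0,"tz":0,"roll":0},{"tx":0,"ty":0,"tz":0,"roll":0}]' >/dev/null; python3 go.py 477.8 399.1 33 41.5;python3 -m handwheel '[{"tx":0,"ty":0,"tz":0,"roll":0}]' >/dev/null;python3 go.py 477.8 399.1 33 41.5
```

```text
t 21.08 pos [479.3 400.1  73.2] psi 41.5 tilt 0.12 F [0.2 0.9 0. ] open 70.1 grip 0.0 | roll 0.001 then txyz [-1.9 -0.2 40.2]
t 21.17 pos [479.7 400.1  74. ] psi 41.5 tilt 0.21 F [ 0.2  0.2 -0.2] open 70.2 grip 0.0 | roll 0.001 then txyz [-2.3 -0.5 41. ]
```

```bash
python3 -m handwheel '[{"tx":-1.5,"ty":0,"tz":12,"roll":0},{"tx":0,"ty":0,"tz":14,"roll":0},{"tx":0,"ty":0,"tz":9,"roll":0},{"tx":0,"ty":0,"tz":5,"roll":0},{"tx":0,"ty":0,"tz":0,"roll":0},{"tx":0,"ty":0,"tz":0,"roll":0}]' >/dev/null;  python3 go.py 477.8 399.1 33 41.5; python3 -m handwheel '[{"tx":0,"ty":0,"tz":0,"roll":0},{"tx":0,"ty":0,"tz":0,"roll":0},{"tx":0,"ty":0,"tz":0,"roll":0},{"tx":0,"ty":0,"tz":0,"roll":0},{"tx":0,"ty":0,"tz":0,"roll":0},{"tx":0,"ty":0,"tz":0,"roll":0},{"tx":0,"ty":0,"tz":0,"roll":0},{"tx":0,"ty":0,"tz":0,"roll":0}]' 28 35|grep -E "force|open"; python3 go.py 477.8 399.1 33 41.5
```

```text
t 21.67 pos [476.8 397.8  30.9] psi 41.5 tilt 0.09 F [ 0.2 -0.3 -0.6] open 69.9 grip 0.0 | roll 0.000 then txyz [ 1.6 -0.3 -2.1]
contact_force: [0.6, 0.4, 5.2]
opening: 0.037
grip_force: 37.8
t 22.33 pos [477.9 398.6  32.8] psi 41.5 tilt 0.10 F [0.6 0.4 5.2] open 37.0 grip 37.8 | roll 0.001 then txyz [ 0.3 -0.5 -0.2]
```

```bash
python3 -m handwheel '[{"tx":0,"ty":0,"tz":-3,"roll":0},{"tx":0,"ty":0,"tz":-6,"roll":0},{"tx":0,"ty":0,"tz":-10,"roll":0},{"tx":0,"ty":0,"tz":-20,"roll":0},{"tx":0,"ty":0,"tz":-25,"roll":0},{"tx":0,"ty":0,"tz":-25,"roll":0},{"tx":0,"ty":0,"tz":-15,"roll":0},{"tx":0,"ty":0,"tz":0,"roll":-0.04},{"tx":0,"ty":0,"tz":0,"roll":-0.04},{"tx":0,"ty":0,"tz":0,"roll":0}]' >/dev/null; python3 go.py 489.7 153.1 130 46
python3 - <<'E'
from h import *
im,d,K,E,o=shot("wrist","w7"); P=cloud(d,K,E)
near=(abs(P[...,0]-.4845)<.09)&(abs(P[...,1]-.4045)<.09)
for n,lo,hi,zz in [("hullall",.015,.04,.029)]:
    m=near&(P[...,2]>lo)&(P[...,2]<hi); print(n,m.sum(),rect(m,zz,K,E) if m.any() else 0,P[m].mean(0).round(4))
E
```

```text
t 23.17 pos [477.3 398.2 136.8] psi 46.1 tilt 0.05 F [-0.4 -0.1 -0.5] open 37.1 grip 37.2 | roll 0.003 then txyz [-167.7  179.2    6.7]
hullall 3812 [516.2 433.5  62.8  56.3  43.6] [0.5137 0.4307 0.027 ]
```

View pics/w7.png

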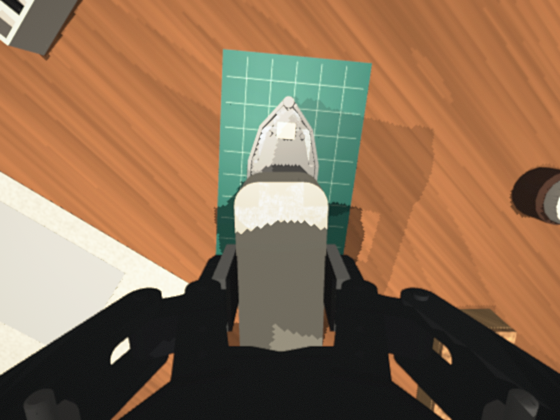

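The deckhouse is held level and aligned at px (282,265), and the hull is still on the mat.

```bash
python3 -m handwheel '[{"tx":-10,"ty":10.5,"tz":0,"roll":0},{"tx":-20,"ty":21.5,"tz":0,"roll":0},{"tx":-25,"ty":27,"tz":0,"roll":0},{"tx":-25,"ty":27,"tz":0,"roll":0},{"tx":-25,"ty":27,"tz":0,"roll":0},{"tx":-25,"ty":27,"tz":0,"roll":0},{"tx":-22,"ty":23,"tz":0,"roll":0},{"tx":-15.5,"ty":16,"tz":0,"roll":0},{"tx":0,"ty":0,"tz":15,"roll":0},{"tx":0,"ty":0,"tz":25,"roll":0},{"tx":0,"ty":0,"tz":20,"roll":0},{"tx":0,"ty":0,"tz":10,"roll":0}]' >/dev/null
python3 -m handwheel '[{"tx":0,"ty":0,"tz":0,"roll":0},{"tx":0,"ty":0,"tz":0,"roll":0},{"tx":0,"ty":0,"tz":0,"roll":0}]' >/dev/null;python3 go.py 489.7 153.1 46 46;python3 -m handwheel '[{"tx":0,"ty":0,"tz":0,"roll":0}]' >/dev/null;python3 go.py 489.7 153.1 46 46
```

```text
t 24.47 pos [491.  153.4  67.1] psi 46.1 tilt 0.11 F [-0.3  0.6 -0.9] open 36.8 grip 37.2 | roll 0.002 then txyz [-1.2 -0.7 21.1]
t 24.55 pos [491.3 153.6  67.5] psi 46.1 tilt 0.16 F [ 0.2  0.3 -1.2] open 37.1 grip 37.2 | roll 0.002 then txyz [-1.5 -0.9 21.5]
```

```bash
python3 -m handwheel '[{"tx":-1,"ty":-0.7,"tz":6,"roll":0},{"tx":0,"ty":0,"tz":6,"roll":0},{"tx":0,"ty":0,"tz":4,"roll":0},{"tx":0,"ty":0,"tz":2,"roll":0},{"tx":0,"ty":0,"tz":0,"roll":0},{"tx":0,"ty":0,"tz":0,"roll":0}]' >/dev/null
python3 go.py 489.7 153.1 46 46; for i in 1; do python3 -m handwheel '[{"tx":0,"ty":0,"tz":1,"roll":0},{"tx":0,"ty":0,"tz":0,"roll":0}]' | grep -E 'pos|t_force'; python3 -m handwheel '[{"tx":0,"ty":0,"tz":1,"roll":0},{"tx":0,"ty":0,"tz":0,"roll":0}]' | grep -E 'pos|t_force'; done
```

```text
t 25.05 pos [488.7 153.1  47.5] psi 46.1 tilt 0.04 F [ 0.2  0.2 -0.3] open 37.5 grip 37.2 | roll 0.002 then txyz [0.7 0.7 1.5]
tool_pos: [0.4891, 0.1531, 0.0469]
contact_force: [-0.3, 0.2, -1.2]
tool_pos: [0.489, 0.1531, 0.0458]
contact_force: [-0.8, 0.0, -1.3]
```

```bash
python3 -m handwheel '[{"tx":0,"ty":0,"tz":0.7,"roll":0},{"tx":0,"ty":0,"tz":0,"roll":0}]' | grep -E 'pos|t_force'; python3 -m handwheel '[{"tx":0,"ty":0,"tz":0.7,"roll":0},{"tx":0,"ty":0,"tz":0,"roll":0}]' | grep -E 'pos|t_force'
```

```text
tool_pos: [0.4891, 0.1531, 0.0457]
contact_force: [-3.0, -1.0, 3.5]
tool_pos: [0.4891, 0.1531, 0.0457]
contact_force: [-4.7, -1.5, 8.6]
```

Seated; release, retreat, check.

```bash
python3 -m handwheel '[{"tx":0,"ty":0,"tz":-0.6,"roll":0},{"tx":0,"ty":0,"tz":0,"roll":0},{"tx":0,"ty":0,"tz":0,"roll":0},{"tx":0,"ty":0,"tz":0,"roll":0},{"tx":0,"ty":0,"tz":0,"roll":0},{"tx":0,"ty":0,"tz":0,"roll":0}]' 80 25 |grep -E "force|open"; python3 -m handwheel '[{"tx":0,"ty":0,"tz":-10,"roll":0},{"tx":0,"ty":0,"tz":-30,"roll":0},{"tx":0,"ty":0,"tz":-40,"roll":0},{"tx":0,"ty":0,"tz":-35,"roll":0},{"tx":-25,"ty":0,"tz":-20,"roll":0},{"tx":-25,"ty":0,"tz":0,"roll":0},{"tx":0,"ty":0,"tz":0,"roll":0.04},{"tx":0,"ty":0,"tz":0,"roll":0.04},{"tx":0,"ty":0,"tz":0,"roll":0}]' >/dev/null; python3 go.py 481 401 130 41.5
python3 - <<'E'
from h import *
im,d,K,E,o=shot("wrist","w8"); P=cloud(d,K,E)
near=(abs(P[...,0]-.49)<.07)&(abs(P[...,1]-.153)<.07)
for n,lo,hi,zz in [("deckh",.059,.07,.064),("block",.03,.043,.038)]:
    m=near&(P[...,2]>lo)&(P[...,2]<hi); print(n,m.sum(),rect(m,zz,K,E) if m.any() else 0,P[m].mean(0).round(4))
near=(abs(P[...,0]-.4845)<.09)&(abs(P[...,1]-.4045)<.09)
for n,lo,hi,zz in [("hullall",.015,.04,.029)]:
    m=near&(P[...,2]>lo)&(P[...,2]<hi); print(n,m.sum(),rect(m,zz,K,E) if m.any() else 0,P[m].mean(0).round(4))
E
```

```text
contact_force: [-0.4, 0.6, -0.8]
opening: 0.0803
grip_force: 0.0
t 26.97 pos [454.3 116.9 181.1] psi 41.5 tilt 0.10 F [-0.5  0.4 -0.3] open 80.0 grip 0.0 | roll -0.001 then txyz [ 208.2 -195.2   51.2]
deckh 4964 [490.1 152.7  84.2  38.1  46.1] [0.4909 0.1535 0.0648]
block 4178 [489.  151.8 109.9  64.   47.1] [0.4926 0.1549 0.0388]
hullall 2180 [438.8 358.   63.1  26.7 -48.5] [0.4404 0.361  0.0259]
```

The deckhouse lies on the block within 1.5 mm and 1°. Now the hull.

```bash
python3 -m handwheel '[{"tx":13,"ty":-12,"tz":0,"roll":0},{"tx":26,"ty":-24,"tz":0,"roll":0},{"tx":28,"ty":-26.5,"tz":0,"roll":0},{"tx":28,"ty":-26.5,"tz":0,"roll":0},{"tx":28,"ty":-26.5,"tz":0,"roll":0},{"tx":28,"ty":-26.5,"tz":0,"roll":0},{"tx":28,"ty":-26.5,"tz":0,"roll":0},{"tx":19,"ty":-18,"tz":0,"roll":0},{"tx":10,"ty":-9,"tz":0,"roll":0},{"tx":0,"ty":0,"tz":0,"roll":0},{"tx":0,"ty":0,"tz":0,"roll":0},{"tx":0,"ty":0,"tz":0,"roll":0}]' 85 >/dev/null
python3 - <<'E'
from h import *
im,d,K,E,o=shot("wrist","w9"); P=cloud(d,K,E)
near=(abs(P[...,0]-.4845)<.09)&(abs(P[...,1]-.4045)<.09)
for n,lo,hi,zz in [("hullall",.018,.04,.029)]:
    m=near&(P[...,2]>lo)&(P[...,2]<hi); print(n,m.sum(),rect(m,zz,K,E) if m.any() else 0,P[m].mean(0).round(4))
E
python3 go.py 481 401 6 41.5
```

```text
hullall 7671 [483.8 403.8 149.7  56.1  41.5] [0.4828 0.4029 0.0265]
t 28.07 pos [480.5 399.9 179.9] psi 41.5 tilt 0.05 F [-0.4 -0.2  0.5] open 84.9 grip 0.0 | roll -0.001 then txyz [  1.2  -0.5 173.9]
```

```bash
python3 -m handwheel '[{"tx":0.8,"ty":-0.3,"tz":10,"roll":0},{"tx":0,"ty":0,"tz":25,"roll":0},{"tx":0,"ty":0,"tz":30,"roll":0},{"tx":0,"ty":0,"tz":30,"roll":0},{"tx":0,"ty":0,"tz":25,"roll":0},{"tx":0,"ty":0,"tz":20,"roll":0},{"tx":0,"ty":0,"tz":10,"roll":0},{"tx":0,"ty":0,"tz":0,"roll":0},{"tx":0,"ty":0,"tz":0,"roll":0}]' >/dev/null;  python3 go.py 481 401 7 41.5; python3 -m handwheel '[{"tx":0,"ty":0,"tz":8,"roll":0},{"tx":0,"ty":0,"tz":8,"roll":0},{"tx":0,"ty":0,"tz":5,"roll":0},{"tx":0,"ty":0,"tz":0,"roll":0},{"tx":0,"ty":0,"tz":0,"roll":0}]' >/dev/null;python3 go.py 481 401 7 41.5;  python3 -m handwheel '[{"tx":0,"ty":0,"tz":0,"roll":0},{"tx":0,"ty":0,"tz":0,"roll":0},{"tx":0,"ty":0,"tz":0,"roll":0},{"tx":0,"ty":0,"tz":0,"roll":0},{"tx":0,"ty":0,"tz":0,"roll":0},{"tx":0,"ty":0,"tz":0,"roll":0},{"tx":0,"ty":0,"tz":0,"roll":0},{"tx":0,"ty":0,"tz":0,"roll":0}]' 46 50|grep -E "force|open"; python3 go.py 481 401 7 41.5
```

```text
t 28.82 pos [480.9 401.5  30. ] psi 41.5 tilt 0.03 F [0.6 0.4 0.6] open 85.0 grip 0.0 | roll -0.000 then txyz [-0.2  0.5 23. ]
t 29.23 pos [480.6 402.    8.7] psi 41.5 tilt 0.04 F [-0.6 -0.5 -0.9] open 84.9 grip 0.0 | roll 0.001 then txyz [-0.3  1.   1.7]
contact_force: [0.3, 0.3, 4.7]
opening: 0.0547
grip_force: 56.3
t 29.90 pos [481.3 402.5   9.8] psi 41.5 tilt 0.08 F [0.3 0.3 4.7] open 54.7 grip 56.3 | roll 0.001 then txyz [-1.2  0.9  2.8]
```

```bash
python3 -m handwheel '[{"tx":0,"ty":0,"tz":-3,"roll":0},{"tx":0,"ty":0,"tz":-6,"roll":0},{"tx":0,"ty":0,"tz":-10,"roll":0},{"tx":0,"ty":0,"tz":-20,"roll":0},{"tx":0,"ty":0,"tz":-25,"roll":0},{"tx":0,"ty":0,"tz":-25,"roll":0},{"tx":0,"ty":0,"tz":-20,"roll":0},{"tx":0,"ty":0,"tz":-11,"roll":0},{"tx":0,"ty":0,"tz":0,"roll":0},{"tx":0,"ty":0,"tz":0,"roll":0}]' |grep -E "force|open"; python3 go.py 495.5 -182.7 129 41.5
python3 - <<'E'
from h import *
im,d,K,E,o=shot("wrist","w10")
E
```

```text
contact_force: [0.4, 1.0, -1.7]
opening: 0.0548
grip_force: 55.6
t 30.73 pos [480.8 402.  129.2] psi 41.5 tilt 0.03 F [ 0.4  1.  -1.7] open 54.8 grip 55.6 | roll 0.000 then txyz [-376.4  447.7    0. ]
```

View pics/w10.png

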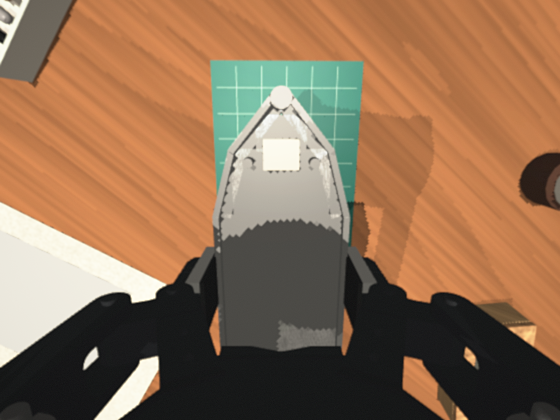

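The hull is gripped level, with the bow at px (281,98). Carry it to the turntable.

```bash
python3 -m handwheel '[{"tx":-8,"ty":9.5,"tz":0,"roll":0},{"tx":-16,"ty":19,"tz":0,"roll":0},{"tx":-24,"ty":28.5,"tz":0,"roll":0},{"tx":-24,"ty":28.5,"tz":0,"roll":0},{"tx":-24,"ty":28.5,"tz":0,"roll":0},{"tx":-24,"ty":28.5,"tz":0,"roll":0},{"tx":-24,"ty":28.5,"tz":0,"roll":0},{"tx":-24,"ty":28.5,"tz":0,"roll":0},{"tx":-24,"ty":28.5,"tz":0,"roll":0},{"tx":-24,"ty":28.5,"tz":0,"roll":0},{"tx":-24,"ty":28.5,"tz":0,"roll":0},{"tx":-24,"ty":28.5,"tz":0,"roll":0}]' >/dev/null
python3 -m handwheel '[{"tx":-24,"ty":28.5,"tz":0,"roll":0},{"tx":-24,"ty":28.5,"tz":0,"roll":0},{"tx":-24,"ty":28.5,"tz":0,"roll":0},{"tx":-20,"ty":24,"tz":0,"roll":0},{"tx":-12,"ty":14,"tz":0,"roll":0},{"tx":-8,"ty":9.5,"tz":0,"roll":0},{"tx":0,"ty":0,"tz":15,"roll":0},{"tx":0,"ty":0,"tz":25,"roll":0},{"tx":0,"ty":0,"tz":15,"roll":0},{"tx":0,"ty":0,"tz":5,"roll":0},{"tx":0,"ty":0,"tz":0,"roll":0},{"tx":0,"ty":0,"tz":0,"roll":0}]' |grep -E "force|open"
python3 go.py 495.5 -182.7 46 41.5
```

```text
contact_force: [-0.3, -0.1, -1.6]
opening: 0.0548
grip_force: 55.5
t 32.78 pos [ 495.1 -181.1   68.8] psi 41.6 tilt 0.05 F [-0.3 -0.1 -1.6] open 54.8 grip 55.5 | roll 0.001 then txyz [-0.7  1.5 22.8]
```

```bash
python3 -m handwheel '[{"tx":-0.5,"ty":1.2,"tz":6,"roll":0},{"tx":0,"ty":0,"tz":6,"roll":0},{"tx":0,"ty":0,"tz":5,"roll":0},{"tx":0,"ty":0,"tz":3,"roll":0},{"tx":0,"ty":0,"tz":0,"roll":0},{"tx":0,"ty":0,"tz":0,"roll":0}]' >/dev/null
python3 go.py 495.5 -182.7 46 41.5; python3 -m handwheel '[{"tx":0,"ty":0,"tz":1,"roll":0},{"tx":0,"ty":0,"tz":0,"roll":0}]' | grep -E 'pos|t_force'; python3 -m handwheel '[{"tx":0,"ty":0,"tz":0.7,"roll":0},{"tx":0,"ty":0,"tz":0,"roll":0}]' | grep -E 'pos|t_force'
```

```text
t 33.28 pos [ 495.6 -182.6   48.7] psi 41.5 tilt 0.03 F [-0.1  0.3 -1.3] open 54.4 grip 55.6 | roll 0.000 then txyz [-0.1  0.   2.7]
tool_pos: [0.4959, -0.1828, 0.0481]
contact_force: [0.3, -0.5, -2.4]
tool_pos: [0.4958, -0.1827, 0.0474]
contact_force: [0.1, -0.6, -1.7]
```

```bash
python3 -m handwheel '[{"tx":0,"ty":0,"tz":0.7,"roll":0},{"tx":0,"ty":0,"tz":0,"roll":0}]' | grep -E 'pos|t_force'; python3 -m handwheel '[{"tx":0,"ty":0,"tz":0.7,"roll":0},{"tx":0,"ty":0,"tz":0,"roll":0}]' | grep -E 'pos|t_force'
```

```text
tool_pos: [0.4959, -0.1828, 0.0468]
contact_force: [0.4, 0.3, -1.0]
tool_pos: [0.496, -0.1828, 0.0468]
contact_force: [-3.1, 0.2, 4.9]
```

Seated; release and retreat.

```bash
python3 -m handwheel '[{"tx":0,"ty":0,"tz":0,"roll":0},{"tx":0,"ty":0,"tz":0,"roll":0},{"tx":0,"ty":0,"tz":0,"roll":0},{"tx":0,"ty":0,"tz":0,"roll":0},{"tx":0,"ty":0,"tz":0,"roll":0},{"tx":0,"ty":0,"tz":0,"roll":0}]' 85 25 |grep -E "force|open"; python3 -m handwheel '[{"tx":0,"ty":0,"tz":-10,"roll":0},{"tx":0,"ty":0,"tz":-30,"roll":0},{"tx":0,"ty":0,"tz":-40,"roll":0},{"tx":0,"ty":0,"tz":-40,"roll":0},{"tx":-25,"ty":0,"tz":-30,"roll":0},{"tx":-25,"ty":0,"tz":-10,"roll":0},{"tx":0,"ty":0,"tz":0,"roll":0},{"tx":0,"ty":0,"tz":0,"roll":0}]' >/dev/null
python3 - <<'E'
from h import *
im,d,K,E,o=shot("wrist","w11"); P=cloud(d,K,E)
near=(abs(P[...,0]-.498)<.1)&(abs(P[...,1]+.18)<.1)
for n,lo,hi,zz in [("hull",.058,.072,.066),("turnall",.034,.045,.04)]:
    m=near&(P[...,2]>lo)&(P[...,2]<hi); print(n,m.sum(),rect(m,zz,K,E) if m.any() else 0)
im,d,K,E,o=shot("top","t9"); P=cloud(d,K,E)
for n,x,y,r,lo,hi,zz in [("deckh",.49,.153,.07,.056,.072,.064),("funnel",.618,.027,.03,.098,.116,.106),("wheel",.479,-.411,.04,.09,.103,.098),("jarw",.647,.243,.05,.04,.06,.047),("jarb",.657,-.24,.05,.04,.06,.047),("hull",.498,-.18,.1,.057,.075,.066)]:
    m=(abs(P[...,0]-x)<r)&(abs(P[...,1]-y)<r)&(P[...,2]>lo)&(P[...,2]<hi); print(n,m.sum(),rect(m,zz,K,E) if m.any() else 0)
E
```

```text
contact_force: [-0.5, -1.4, 1.0]
opening: 0.0847
grip_force: 0.0
hull 9328 [ 499.4 -181.2  149.2   56.1   41.5]
turnall 4922 [ 529.4 -212.7  105.5   32.4   45.9]
deckh 372 [490.1 153.4  84.   37.   46.9]
funnel 58 [617.8  26.8  23.   20.7 -88.4]
wheel 143 [ 478.9 -409.6   35.3   35.2  -45.5]
jarw 134 [647.1 242.5  37.7  36.1   3.2]
jarb 131 [ 6.572e+02 -2.397e+02  3.770e+01  3.620e+01 -2.000e-01]
hull 457 [ 522.4 -156.    82.7   56.8   45.6]
```

View pics/w11.png

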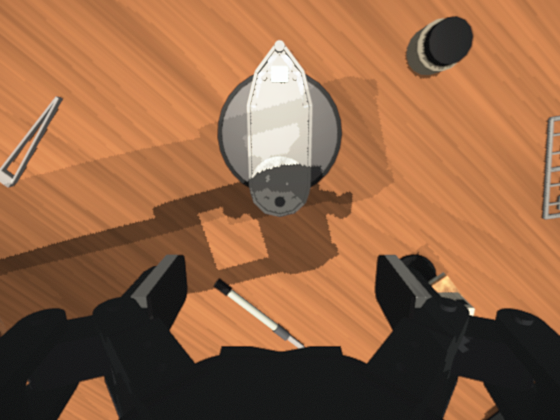

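The hull sits centrally on the turntable at px (280,128). All the pieces are within about 2 mm and the jars have not moved.

```bash
python3 -c "
from station import ctrl
print(ctrl.finish_job())"
```

```text
the job is handed in; nothing more can be done
None
```

The tug is apart and the job is handed in: wheelhouse, funnel, deckhouse and hull each measured within about 3 mm of their places' middles, with the jars unmoved; the hand-in gave no verdict.

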